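# Tighten and lock the castle nut of a bench spindle

## Robot

A 6-joint arm with a two-finger parallel gripper is mounted at the origin on a cart in front of the work surface, level with it; the furniture and walls round the work are solid. World frame = base frame: x ahead of the robot, y to its left, z up, the work surface at z = 0. Lengths are in m, angles in rad, forces in N, time in s.
With the tool pointing down it reaches from about 0.425 to 0.95 m from the base axis. Payload 3.5 kg.
Tool frame: the origin (TCP) lies midway between the tips of the shut fingers; the grasp point (between the pads) lies 19 mm behind it; z points along the fingers, x is the direction in which the jaws open and shut, and the axes are right-handed (so a half turn about z gives the same grasp; the last joint's range is limited). The gripper opens to 85 mm and grips with 20 to 120 N. Pads are 22 mm wide; open, the fingers measure 114 mm over their backs; the gripper's body (76 mm by 85 mm) begins 54 mm behind the grasp point. The pads swing forward as they close: fully open they stand 13 mm farther back than shut.
Start: joints at [-1.489, 0.286, 1.577, -0, 1.279, -0.15], TCP at [0.155, -0.657, 0.231] pointing down, gripper open.
Joint ranges: [-2.77, 2.77], [-0.9, 2.22], [0.21, 2.48], [-1.53, 4.67], [0.24, 2.81], [-2.84, 2.84]. Speed limits (rad/s): [2.79, 2.79, 3.14, 3.14, 3.14, 3.14].

## Interface

Orientations are given as a unit quaternion [x, y, z, w].
In Python, from plant import readout, optics, ctrl gives the robot as it stands. The module is installed in compiled form; this text tells all that it offers.
- The arm moves only by the shell command python3 -m crank 'ROWS' [OPENING] [FORCE]. ROWS is text: rows parted by semicolons, each of 6 numbers parted by spaces: the shift along the tool's x, y, z in mm, then the turn, a rotation vector about the tool's x, y, z in rad. In form: dx dy dz ax ay az; .... A call has 1 to 5 rows; each row shifts and turns the commanded pose from where the row before left it, along the tool's axes as they then stand; what a row does not reach is not made up. A row lasts 1/8 s, in which the tool goes at most 62.5 mm and 10.7 degrees, less where a joint would pass 70% of its speed; a pose out of reach is approached as far as the arm can. A call is refused whole if a number of a shift passes 62.5 or a number of a turn 0.188, either way. A call with a gripper value outside its range is refused whole. OPENING is the opening, from -1 (shut) to 1 (fully open), set as the call begins (- or left out, the last holds). The fingers move at their own pace and stop on an object; FORCE is the grip in N (left out, the last holds). Time passes only in rows, so rows that do not move let the fingers close. It gives the time, the measured TCP pose, the force and the opening at its end, in the units of the state.
- readout.get_state(): the state, without advancing time (a new reading comes with each control period).
- optics.read_camera(name): name is "side" or "top" or "wrist"; returns the picture (480x640x3 uint8, red, green, blue); there is no depth.
- optics.calibration(name): a dict with "mtx" (3x3 intrinsics, pixels), "rvec" (rotation vector, rad) and "tvec" (3), from world to camera coordinates, as OpenCV has them; the wrist camera has in their place "tool_from_camera" (4x4, takes a point from camera to tool coordinates, whose origin is the TCP and whose axes are the tool frame's). Camera axes: x right, y down, z forward; pixel columns grow to the right and rows downward; lengths in m; the calibration is good to about 2 mm. A picture is of the moment at which its call begins: read the wrist's pose just before it. calibration takes no time and is no camera call.
- ctrl.sign_off(): hands the job in, once; it reports no verdict.
Trained networks look in the newest picture that a camera, given by its name, has taken for a name from the list of things; names that differ only in an ending like _2 or _b are one class to them, and where a whole thing is asked for, a point or a joint stands for the part that bears it (a point fixed in the world has none). Each returns a list of dicts, best first, with "p" (0 to 1); they miss things now and then, are a little off and sometimes report something else, mostly with a low value. They report only what shows in the picture. A call takes as long as a camera call. They do not tell look-alikes from the thing itself.
- optics.recognise(camera, thing): "xy" ([column, row] as shares, 0 to 1, of the picture: columns of its width, rows of its height, amid what is visible of it).
The state is a dict: "time": time; "qpos": joint angles; "dq": joint speeds; "joint_efforts": joint torques, N m; "eef_pos": TCP position; "tcp_rot": TCP orientation; "contact_force": force on the tool from outside, world axes, zero at the start; "wrist_torque": the same for the moment, N m; "opening": opening from 0.0 (shut) to 1.0 (fully open).
Only numpy, scipy, OpenCV 4.12 (cv2) and the standard library are available. Lean on these libraries where they do the work, as an engineer would, in place of code of your own. Each camera call takes 0.05 s, during which the arm holds its last target.

## Task

Screw the castle nut on the bench stand clockwise until it seats tight on its washer, then turn it a little further, only to the first place where a pair of its slots lines up with the slot across the spindle end. Then take the thin locking key (not the thick one), set it down centrally across nut and spindle so that its blade lies fully home in the lined-up slots, and let go. Leave the thick key and the other things where they are.

Things in the scene. Friction and masses are not known exactly. Their poses are not given: they have to be found in the camera images.
- stand: Grey cast stand fixed on the desk. Origin on the spindle axis at desk level, z up. Plate 18 mm thick, from x = -60 to +105 mm, y = -55 to +55 mm; round boss on the axis to z = 30 mm, with the nut on a fixed spindle above it. An upright lug (24 mm thick, 56 mm wide, top at z = 82 mm) at +x, its bolt head 68 mm from the axis.
- nut (a joint): Running turn of the castle nut, rad, growing clockwise seen from above. It runs lightly (0.08 N m) from its start (0.4 to 2.0) to 3.14, where it is seated on the washer and cannot turn further against it. Its descent is too small to see. Turned back, it runs light again.
- washer (a joint): Tightening past the seat, rad, clockwise, 0 at the start. The seated nut takes the washer (72 mm across, 4 mm thick, underside 30 mm above the desk, with a tab whose turning can be seen) round against 0.3 N m; it stays where left. First line-up of the slots: 0.3 to 0.8 past the seat. End stop at 1.3.
- nut_mid (a point): Dark castle nut; point on its vertical axis, 49 mm above the desk. Hexagon 58 mm across flats, 67 across corners, 34 to 64 mm above the desk; six teeth, within 28.5 mm of the axis, up to 78 mm; six slots 13.5 mm wide, with rounded lips, over the middles of the flats. x axis: through the middle of a flat and its slot; this pair meets the spindle slot at the first line-up. Its yaw falls by joint nut + joint washer.
- slot_floor (a point): Bright steel spindle end, 29 mm diameter, fixed, inside the nut's crown, top 76 mm above the desk, cut across by an open slot 13.5 mm wide with rounded lips. Point on the axis on the floor of that slot, 64 mm above the desk (level with the floors of the nut's slots). x axis: horizontal along the slot; z up.
- key_head (a point): Thin locking key, bright steel, loose, standing on the desk: blade 60 mm long, 10 mm thick, 16 mm tall, and on its middle a head 28 mm long, 14 mm thick, 16 mm tall (32 mm tall in all). Point at the middle of the head, 24 mm above the underside of the blade. x axis along the blade, y across its thickness, z up.
- key_foot (a point): Middle of the underside of the thin key's blade, 24 mm below the head's middle; same axes.
- thick_key_head (a point): Thick locking key for a larger nut, does not fit: like the thin one but its blade is 18 mm thick. Middle of its head, 24 mm above its underside; same axes.
- loupe: Black eye loupe, 41 mm diameter, 37 mm tall, loose bystander; origin at its underside.
- vee_block: Steel vee block 50x40x32 mm, loose bystander; origin at its underside.
- small_ring: Steel ring gauge, 34 mm diameter, 18 mm tall, loose bystander among the keys; origin at its underside.
- gauge_block: Steel gauge block 9x35x30 mm (x, y, z) standing on edge, loose bystander among the keys; origin at its underside.
- grease_tin: Green tin with a white lid, 69 mm diameter, 39 mm tall, loose bystander behind the stand; origin at its underside.
There are look-alikes about, which are no part of the job. Leave any red look-alike of the part that bears key_head alone.

How it is judged:
By the outcome, as a careful person would: the job done as asked, in the order asked, and still so for the second after the job is handed in, with the robot touching nothing.
It also fails if it takes over 59 s, if anything falls off the work surface, if the arm or the gripper's body presses on something with over 40 N, if the wrist force passes 120 N, or if a joint passes its speed limit or range.

## Working session

There is one attempt and no reset: what is moved stays moved. The work goes in short steps, Python scripts to look and compute and a shell command to move; the robot and the scene stay as the last step left them, time stands still between calls to the robot, and variables do not carry over. Pictures are saved under pics/ and viewed, and the job is handed in when it is done.

```bash
mkdir -p pics; ls
cat > h.py <<'E'
import numpy as np, cv2
from plant import readout, optics, ctrl
def snap(name,fn):
    s=readout.get_state(); im=optics.read_camera(name)
    cv2.imwrite('pics/'+fn,cv2.cvtColor(im,cv2.COLOR_RGB2BGR)); return s,im
from scipy.spatial.transform import Rotation as R
def ray(name,px,s=None):
    c=optics.calibration(name); K=np.array(c['mtx'],float)
    d=np.linalg.inv(K)@np.array([px[0],px[1],1.0])
    if name=='wrist':
        T=np.array(c['tool_from_camera']); Rt=R.from_quat(s['tcp_rot']).as_matrix()
        o=Rt@T[:3,3]+np.array(s['eef_pos']); return o,Rt@T[:3,:3]@d
    Rm=cv2.Rodrigues(np.array(c['rvec'],float))[0]; t=np.array(c['tvec'],float).ravel()
    return -Rm.T@t, Rm.T@d
def atz(name,px,z,s=None):
    o,d=ray(name,px,s); return o+d*(z-o[2])/d[2]
def proj(name,P,s=None):
    c=optics.calibration(name); K=np.array(c['mtx'],float); P=np.array(P,float)
    if name=='wrist':
        T=np.array(c['tool_from_camera']); Rt=R.from_quat(s['tcp_rot']).as_matrix()
        q=Rt.T@(P-np.array(s['eef_pos'])); p=T[:3,:3].T@(q-T[:3,3])
    else:
        Rm=cv2.Rodrigues(np.array(c['rvec'],float))[0]; p=Rm@P+np.array(c['tvec'],float).ravel()
    p=K@p; return p[:2]/p[2]
def crop(im,x0,y0,x1,y1,k,fn):
    c=cv2.resize(im[y0:y1,x0:x1],None,fx=k,fy=k,interpolation=cv2.INTER_CUBIC)
    cv2.imwrite('pics/'+fn,cv2.cvtColor(c,cv2.COLOR_RGB2BGR))
E
python3 - <<'E'
from h import *
for n in ('top','side','wrist'):
    s,im=snap(n,n+'0.png')
    for t in ('nut_mid','key_head','thick_key_head','stand','slot_floor','small_ring','gauge_block'):
        r=optics.recognise(n,t)
        print(n,t,[(round(d['p'],2),(np.array(d['xy'])*[640,480]).round(0).tolist()) for d in r[:4]])
print(s)
for n in ('top','side'): print(ray(n,(320,240)))
print(optics.calibration('wrist'))
E
```

```text
pics
top nut_mid [(0.83, [367.0, 267.0])]
top key_head [(0.78, [230.0, 217.0]), (0.54, [278.0, 301.0]), (0.33, [357.0, 258.0])]
top thick_key_head [(0.64, [207.0, 325.0]), (0.64, [287.0, 235.0])]
top stand [(0.89, [358.0, 259.0])]
top slot_floor [(0.49, [367.0, 266.0])]
top small_ring [(0.64, [240.0, 266.0])]
top gauge_block [(0.44, [240.0, 301.0]), (0.3, [365.0, 268.0])]
side nut_mid [(0.74, [365.0, 228.0])]
side key_head [(0.87, [439.0, 277.0]), (0.74, [255.0, 306.0]), (0.58, [384.0, 289.0])]
side thick_key_head [(0.76, [413.0, 343.0])]
side stand [(0.72, [356.0, 244.0])]
side slot_floor [(0.62, [369.0, 217.0])]
side small_ring [(0.68, [334.0, 305.0])]
side gauge_block [(0.54, [381.0, 311.0])]
wrist nut_mid []
wrist key_head []
wrist thick_key_head []
wrist stand []
wrist slot_floor []
wrist small_ring []
wrist gauge_block []
{'time': 0.8, 'qpos': array([-1.48901006e+00,  2.86269848e-01,  1.57665317e+00,  3.84912699e-05,
        1.27859437e+00, -1.50011948e-01]), 'dq': array([-0.00069915,  0.00030156,  0.00066548, -0.00078801,  0.00101809,
        0.00121682]), 'joint_efforts': arr
[... 427 characters left out ...]
934606, 0.1372749 , 1.12394211]), array([ 0.16150824,  0.0044619 , -0.98697399]))
(array([0.40624053, 0.94285935, 0.37332911]), array([ 0.24455662, -0.90069366, -0.35920879]))
{'mtx': array([[399.40676248,   0.        , 318.97407802],
       [  0.        , 399.40676248, 243.92890835],
       [  0.        ,   0.        ,   1.        ]]), 'tool_from_camera': array([[ 9.99999744e-01, -6.31367082e-04, -3.36464231e-04,
         4.44277184e-04],
       [ 6.99590953e-04,  9.61372267e-01,  2.75250569e-01,
        -7.03327757e-02],
       [ 1.49683232e-04, -2.75250734e-01,  9.61372462e-01,
        -1.42370338e-01],
       [ 0.00000000e+00,  0.00000000e+00,  0.00000000e+00,
         1.00000000e+00]])}
```

View pics/top0.png

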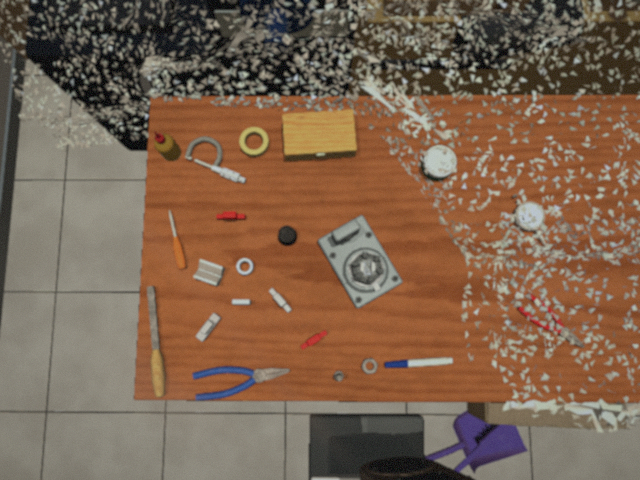

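View pics/side0.png

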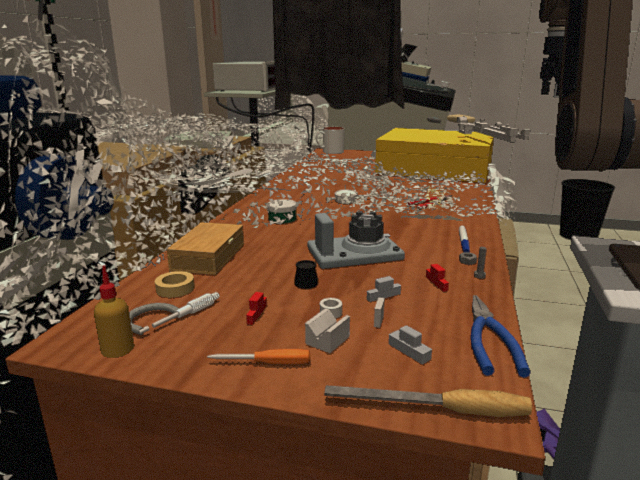

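Run:
```python
from h import *
im=cv2.cvtColor(cv2.imread('pics/top0.png'),cv2.COLOR_BGR2RGB)
crop(im,180,180,430,360,3.2,'topc.png')
im=cv2.cvtColor(cv2.imread('pics/side0.png'),cv2.COLOR_BGR2RGB)
crop(im,220,170,480,360,3,'sidec.png')
n=atz('top',(367,267),.07);print('nut',n)
for p,z in (((230,217),.024),((278,301),.024),((207,325),.024),((287,235),.024),((240,266),.018),((240,301),.03)): 
  q=atz('top',p,z); print(p,q,proj('side',q))
for p in((439,277),(255,306),(384,289),(413,343)): print(p,atz('side',p,.024))
print(proj('side',n))
```

```text
nut [0.55837975 0.05015696 0.07      ]
(230, 217) [0.66777558 0.32952898 0.024     ] [258.48812142 299.96903007]
(278, 301) [0.49414688 0.22716427 0.024     ] [384.89653752 283.70377318]
(207, 325) [0.44566693 0.36981675 0.024     ] [406.30643952 334.58070817]
(287, 235) [0.62978264 0.21039461 0.024     ] [305.95815814 270.39292408]
(240, 266) [0.56599426 0.30702661 0.018     ] [328.61272542 304.92234598]
(240, 301) [0.49365928 0.30341196 0.03      ] [377.84300244 302.53289081]
(439, 277) [0.41241142 0.18000643 0.024     ]
(255, 306) [0.66576124 0.34817786 0.024     ]
(384, 289) [0.49282606 0.2460672  0.024     ]
(413, 343) [0.43540855 0.38764401 0.024     ]
[365.62084234 218.50623957]
```

View pics/topc.png

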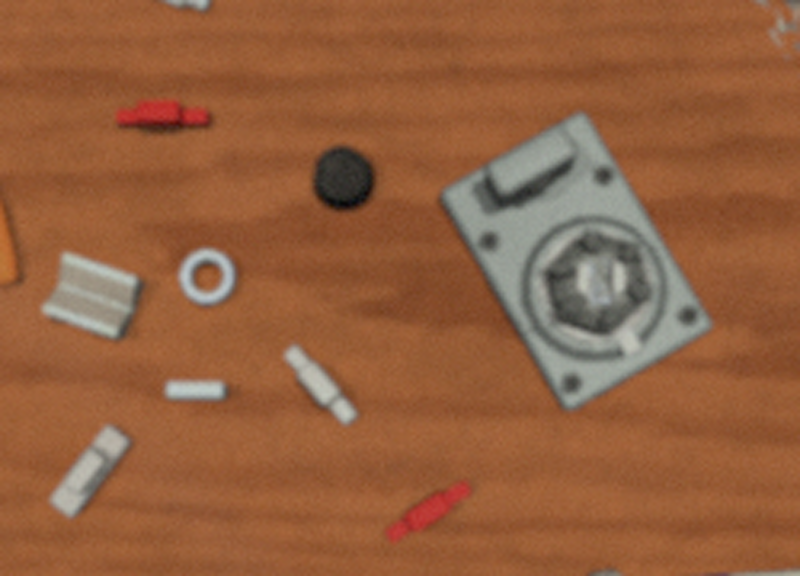

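View pics/sidec.png

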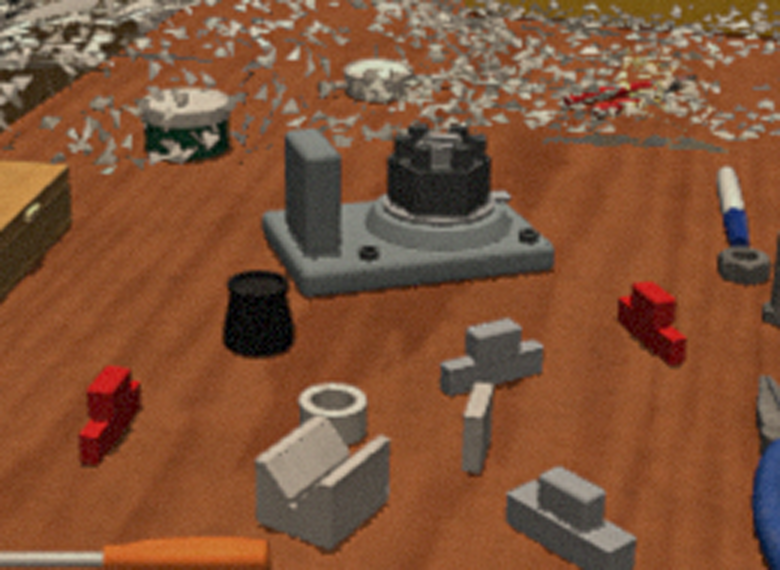

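```bash
cat > plan.py <<'E'
# usage: plan(tx,ty,tz,yawdeg,n) from current -> prints rows (tool assumed to end pointing down)
from h import *
import sys
def yaw(s):
    x=R.from_quat(s['tcp_rot']).as_matrix()[:,0]; return np.degrees(np.arctan2(x[1],x[0]))
def down(y):
    c,s=np.cos(y),np.sin(y); return np.array([[c,s,0],[s,-c,0],[0,0,-1.]])
def plan(p0,y0,p1,y1,n,R0=None):
    p0=np.array(p0);p1=np.array(p1);out=[]
    for i in range(n):
        y=np.radians(y0+(y1-y0)*i/n)
        d=down(y).T@(p1-p0)/n*1000
        out.append('%.1f %.1f %.1f 0 0 %.3f'%(*d,-np.radians(y1-y0)/n))
    for i in range(0,n,5): print('; '.join(out[i:i+5]))
E
python3 - <<'E'
from plan import *
s=readout.get_state(); print(yaw(s),s['eef_pos'])
plan(s['eef_pos'],yaw(s),(.42,-.33,.25),10,8)
print()
plan((.42,-.33,.25),10,(.555,.05,.19),98,8)
E
```

```text
-76.71662076402083 [ 0.15509374 -0.65691914  0.23132814]
-32.2 -41.6 -2.3 0 0 -0.189; -23.8 -46.9 -2.3 0 0 -0.189; -14.5 -50.6 -2.3 0 0 -0.189; -4.7 -52.4 -2.3 0 0 -0.189; 5.2 -52.3 -2.3 0 0 -0.189
14.9 -50.4 -2.3 0 0 -0.189; 24.2 -46.7 -2.3 0 0 -0.189; 32.5 -41.3 -2.3 0 0 -0.189

24.9 -43.8 7.5 0 0 -0.192; 32.8 -38.3 7.5 0 0 -0.192; 39.5 -31.3 7.5 0 0 -0.192; 44.7 -23.2 7.5 0 0 -0.192; 48.3 -14.3 7.5 0 0 -0.192
50.2 -4.8 7.5 0 0 -0.192; 50.2 4.9 7.5 0 0 -0.192; 48.3 14.4 7.5 0 0 -0.192
```

```bash
python3 -m crank '-32 -42 -2 0 0 -0.185; -24 -47 -2 0 0 -0.185; -15 -51 -2 0 0 -0.185; -5 -52 -2 0 0 -0.185; 5 -52 -2 0 0 -0.185'
python3 -m crank '15 -50 -2 0 0 -0.185; 24 -47 -2 0 0 -0.185; 32 -41 -2 0 0 -0.185'
python3 - <<'E'
from plan import *
s=readout.get_state(); print(yaw(s),s['eef_pos'])
plan(s['eef_pos'],yaw(s),(.555,.05,.19),92,8)
E
```

```text
time: 1.82
eef_pos: [0.323, -0.4521, 0.2416]
tcp_rot: [0.979, -0.203, 0.0, 0.0]
contact_force: [0.0, -0.2, -0.8]
opening: 1.001
time: 2.2
eef_pos: [0.4247, -0.3324, 0.2477]
tcp_rot: [0.997, 0.073, 0.0, 0.0]
contact_force: [0.7, -0.6, 0.5]
opening: 0.998
8.425779088749145 [ 0.42469442 -0.3323966   0.24772063]
23.1 -44.9 7.2 0 0 -0.182; 30.9 -40.0 7.2 0 0 -0.182; 37.6 -33.7 7.2 0 0 -0.182; 43.1 -26.3 7.2 0 0 -0.182; 47.2 -18.1 7.2 0 0 -0.182
49.6 -9.2 7.2 0 0 -0.182; 50.5 -0.1 7.2 0 0 -0.182; 49.7 9.1 7.2 0 0 -0.182
```

```bash
python3 -m crank '23 -45 7 0 0 -0.182; 31 -40 7 0 0 -0.182; 38 -34 7 0 0 -0.182; 43 -26 7 0 0 -0.182; 47 -18 7 0 0 -0.182' >/dev/null
python3 -m crank '50 -9 7 0 0 -0.182; 50 0 7 0 0 -0.182; 49 9 7 0 0 -0.182; 0 0 0 0 0 0'
python3 - <<'E'
from plan import *
s,im=snap('wrist','w1.png'); print(yaw(s),s['eef_pos'],s['qpos'],s['contact_force'],s['wrist_torque'])
for t in('nut_mid','slot_floor'):
  r=optics.recognise('wrist',t); print(t,[(d['p'],np.array(d['xy'])*[640,480]) for d in r])
  for d in r[:1]: print(atz('wrist',np.array(d['xy'])*[640,480],.07,s))
E
```

```text
time: 3.32
eef_pos: [0.5572, 0.0497, 0.1907]
tcp_rot: [0.696, 0.718, -0.0, -0.001]
contact_force: [-0.2, -1.4, -0.4]
opening: 1.001
91.79493352503975 [0.55719023 0.04969459 0.19070044] [-9.26109923e-02  7.07080437e-02  1.90062156e+00  4.78248572e-04
  1.17125423e+00 -1.69492133e+00] [-0.22520732 -1.35134695 -0.42550292] [-0.04705284  0.01406547  0.00714217]
nut_mid [(0.94, array([317.888, 229.2  ]))]
[0.55281564 0.04854786 0.07      ]
slot_floor [(0.97, array([307.712, 236.208]))]
[0.55794272 0.04176208 0.07      ]
```

View pics/w1.png

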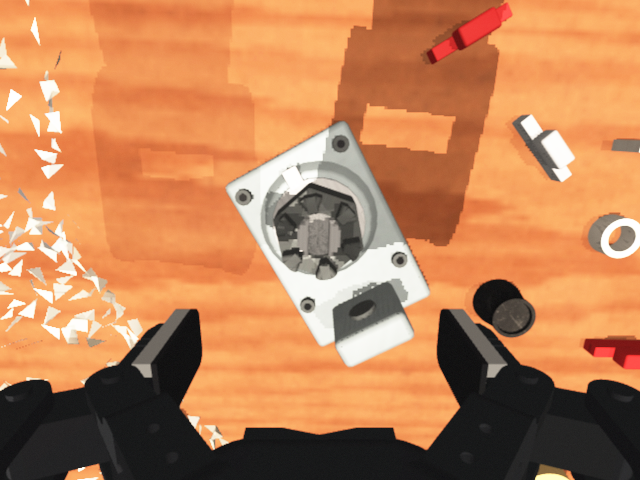

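Run:
```python
from plan import *
im=cv2.cvtColor(cv2.imread('pics/w1.png'),cv2.COLOR_BGR2RGB)
crop(im,250,160,390,290,5.5,'w1c.png')
```

```text
(no output)
```

View pics/w1c.png

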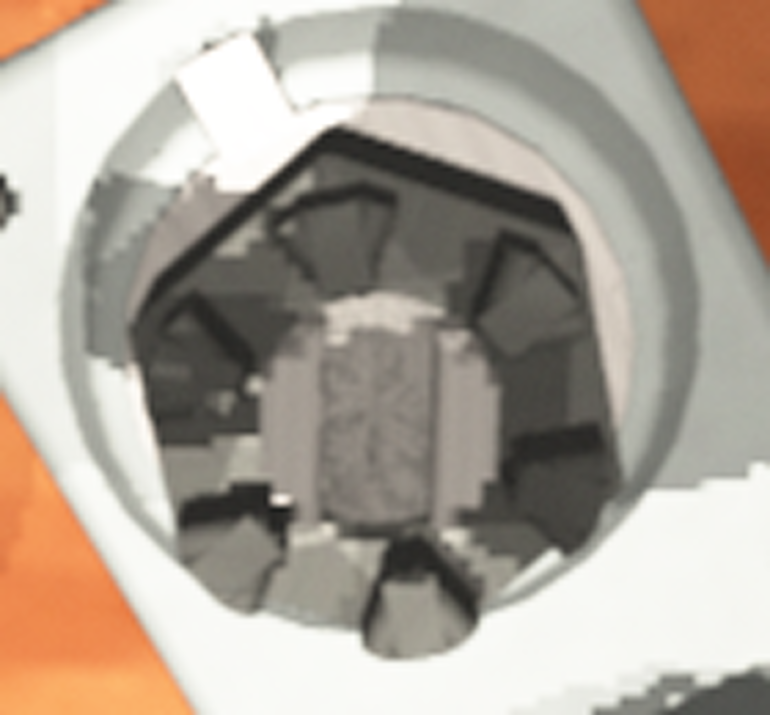

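Run:
```python
from plan import *
from scipy.optimize import least_squares
s=readout.get_state()
off=np.array([250,160])
w=lambda p,z: atz('wrist',np.array(p)/5.5+off-0.4,z,s)
c=w((380,412),.076); print('axis spindle',c)
for a,b in (((322,340),(320,520)),((437,345),(435,520))):
    A,B=w(a,.076),w(b,.076); print('slot yaw',np.degrees(np.arctan2(*(B-A)[[1,0]])),(A+B)/2)
C=[(342,133),(567,205),(133,325),(615,490),(238,607)]
W=np.array([w(p,.064) for p in C])[:,:2]
def f(v):
    r=[]
    for p in W:
        k=np.arctan2(p[1]-v[1],p[0]-v[0]); a=v[2]+np.round((k-v[2])/(np.pi/3))*np.pi/3
        r+=list(p-v[:2]-.0335*np.array([np.cos(a),np.sin(a)]))
    return r
best=min((least_squares(f,[c[0],c[1],a]) for a in np.arange(0,1.05,.1)),key=lambda o:o.cost)
print(best.x[:2],'corner yaw',np.degrees(best.x[2])%60,'flat normal',(np.degrees(best.x[2])+30)%60,np.array(best.fun).round(4)*1000)
```

```text
axis spindle [0.55513895 0.04579782 0.076     ]
slot yaw 0.36753901544337897 [0.55771237 0.03868152 0.076     ]
slot yaw 1.181130034320421 [0.55767333 0.05267401 0.076     ]
[0.55743443 0.04739356] corner yaw 16.359239904143514 flat normal 46.359239904143514 [-2.2  2.4 -1.9 -2.2 -1.8 -0.3  2.6 -3.7  3.3  3.7]
```

```bash
cat > ov.py <<'E'
from plan import *
def overlay(im,s,cx,cy,yw,slot,fn,box,k=5):
    x0,y0,x1,y1=box
    b=cv2.resize(im[y0:y1,x0:x1],None,fx=k,fy=k,interpolation=cv2.INTER_CUBIC)
    P=lambda p:tuple(((proj('wrist',p,s)-[x0,y0]+.5)*k).astype(int).tolist())
    a=np.radians(yw)
    def poly(pts,col): 
        for i in range(len(pts)): cv2.line(b,P(pts[i]),P(pts[(i+1)%len(pts)]),col,1)
    for z,col in((.064,(0,255,0)),(.034,(0,160,255))):
        poly([(cx+.0335*np.cos(a+np.pi/6+i*np.pi/3),cy+.0335*np.sin(a+np.pi/6+i*np.pi/3),z) for i in range(6)],col)
    for r,z in((.0145,.076),(.0285,.078),(.036,.034)):
        poly([(cx+r*np.cos(t),cy+r*np.sin(t),z) for t in np.linspace(0,2*np.pi,40)],(255,0,0))
    q=np.radians(slot)
    for sg in(-1,1):
        o=np.array([-np.sin(q),np.cos(q)])*.00675*sg; u=np.array([np.cos(q),np.sin(q)])*.013
        cv2.line(b,P((cx+o[0]-u[0],cy+o[1]-u[1],.076)),P((cx+o[0]+u[0],cy+o[1]+u[1],.076)),(0,0,255),1)
    for i in range(6):
        t=a+i*np.pi/3; u=np.array([np.cos(t),np.sin(t)]); 
        for sg in(-1,1):
            o=np.array([-np.sin(t),np.cos(t)])*.00675*sg
            A=np.array([cx,cy])+o+u*.0175; B=np.array([cx,cy])+o+u*.0275
            cv2.line(b,P((*A,.078)),P((*B,.078)),(255,0,255),1)
    cv2.imwrite('pics/'+fn,cv2.cvtColor(b,cv2.COLOR_RGB2BGR))
E
python3 - <<'E'
from ov import *
s=readout.get_state()
im=cv2.cvtColor(cv2.imread('pics/w1.png'),cv2.COLOR_BGR2RGB)
overlay(im,s,.5560,.0457,46.4,.8,'o1.png',(250,160,390,290))
E
```

```text
(no output)
```

View pics/o1.png

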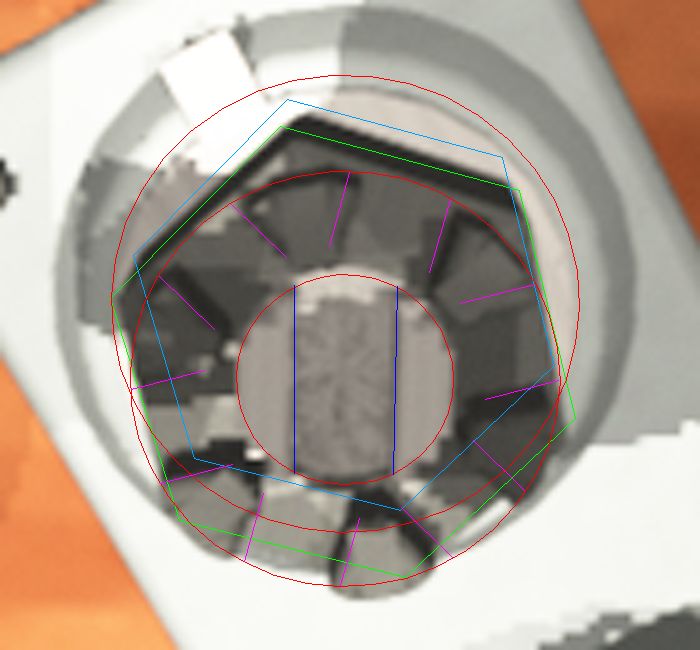

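Run:
```python
from plan import *
s=readout.get_state()
plan(s['eef_pos'],yaw(s),(.5567,.0462,.034),105.2,4)
```

```text
-0.1 -0.1 39.4 0 0 -0.060; -0.0 -0.1 39.4 0 0 -0.060; -0.0 -0.1 39.4 0 0 -0.060; -0.0 -0.1 39.4 0 0 -0.060
```

Run:
```python
from plan import *
s=readout.get_state();print(s['eef_pos'],yaw(s),s['time'],s['dq'].round(3))
s,im=snap('wrist','w2.png');print(s['eef_pos'],yaw(s),s['time'])
from ov import *
overlay(im,s,.5567,.0462,45,.8,'o2.png',(250,160,390,290))
```

```text
[0.55706825 0.0464282  0.19145851] 91.45955550847602 3.475 [-0.02  -0.008  0.004  0.002  0.001 -0.002]
[0.55706825 0.0464282  0.19145851] 91.45955550847602 3.475
```

View pics/o2.png

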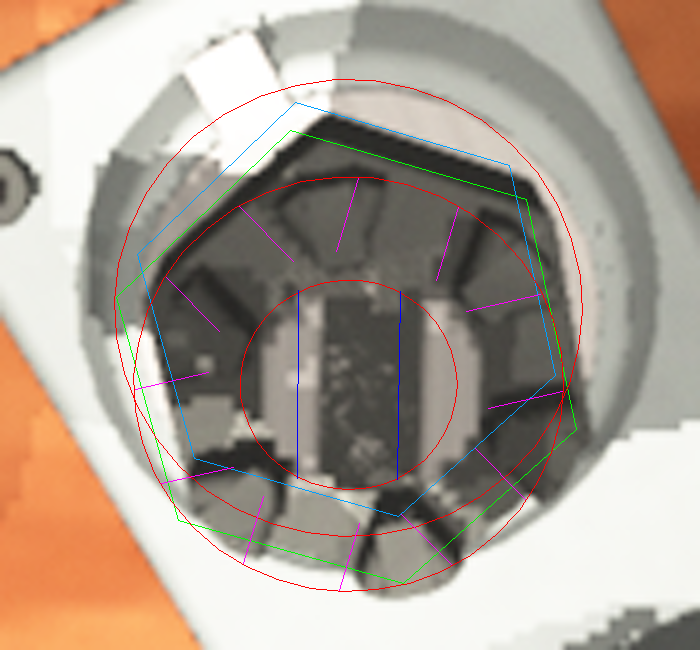

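Run:
```python
from ov import *
s=readout.get_state()
im=cv2.cvtColor(cv2.imread('pics/w2.png'),cv2.COLOR_BGR2RGB)
overlay(im,s,.5567,.0491,44,.8,'o3.png',(250,160,390,290))
plan(s['eef_pos'],yaw(s),(.5567,.0491,.034),104,4)
```

```text
0.8 -0.1 39.4 0 0 -0.055; 0.8 -0.0 39.4 0 0 -0.055; 0.8 0.0 39.4 0 0 -0.055; 0.8 0.1 39.4 0 0 -0.055
```

View pics/o3.png

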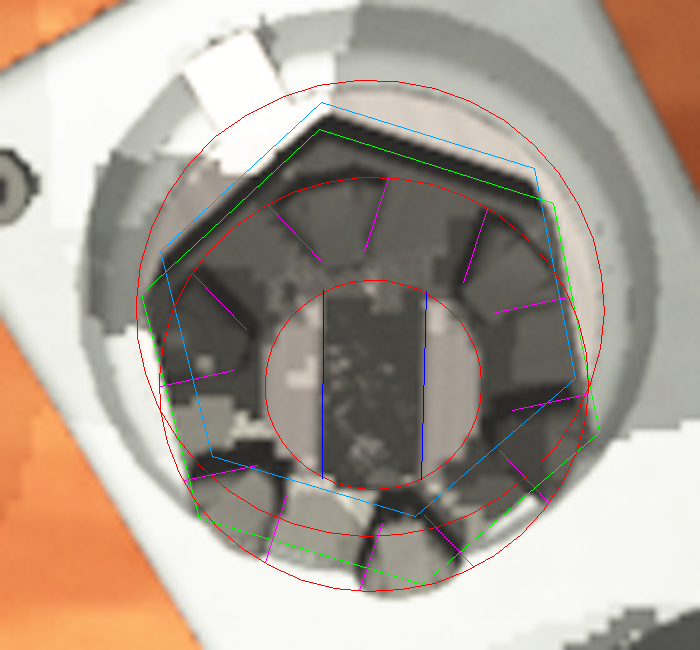

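```bash
python3 -m crank '0.7 0 40 0 0 -0.055; 0.7 0 40 0 0 -0.055; 0.7 0 36 0 0 -0.055; 0.6 0 28 0 0 -0.055; 0 0 0 0 0 0'
python3 -m crank '0 0 5 0 0 0; 0 0 5 0 0 0; 0 0 0 0 0 0'
python3 - <<'E'
from plan import *
s=readout.get_state();print(s['eef_pos'],yaw(s),s['contact_force'],s['wrist_torque'])
E
```

```text
time: 4.15
eef_pos: [0.5547, 0.0484, 0.0452]
tcp_rot: [0.616, 0.788, -0.002, -0.002]
contact_force: [0.6, 0.4, 0.3]
opening: 1.0
time: 4.53
eef_pos: [0.5571, 0.0494, 0.0379]
tcp_rot: [0.615, 0.788, 0.0, 0.0]
contact_force: [-0.7, -0.5, -0.2]
opening: 1.001
[0.55713851 0.04939796 0.03787305] 104.08706046180005 [-0.71089201 -0.50130232 -0.15761614] [-0.02275913  0.03497566  0.00509687]
```

```bash
python3 -m crank '0 0 3 0 0 0; 0 0 0 0 0 0; 0 0 0 0 0 0; 0 0 0 0 0 0; 0 0 0 0 0 0' -1 60
python3 -m crank '0 0 0 0 0 0; 0 0 0 0 0 0'
python3 - <<'E'
from plan import *
s=readout.get_state();print(s['eef_pos'],yaw(s),s['contact_force'],s['wrist_torque'],s['opening'])
s,im=snap('wrist','w3.png')
E
```

```text
time: 5.15
eef_pos: [0.5568, 0.0495, 0.0347]
tcp_rot: [0.615, 0.789, -0.0, -0.0]
contact_force: [-2.1, -0.2, 4.5]
opening: 0.669
time: 5.4
eef_pos: [0.5568, 0.0495, 0.0347]
tcp_rot: [0.615, 0.789, -0.0, -0.0]
contact_force: [-2.4, -0.8, 5.4]
opening: 0.668
[0.5568392  0.04948412 0.03465964] 104.11924166017268 [-2.39526198 -0.7715163   5.37343086] [-0.0371737   0.4229021   0.11086188] 0.6681123777530419
```

View pics/w3.png

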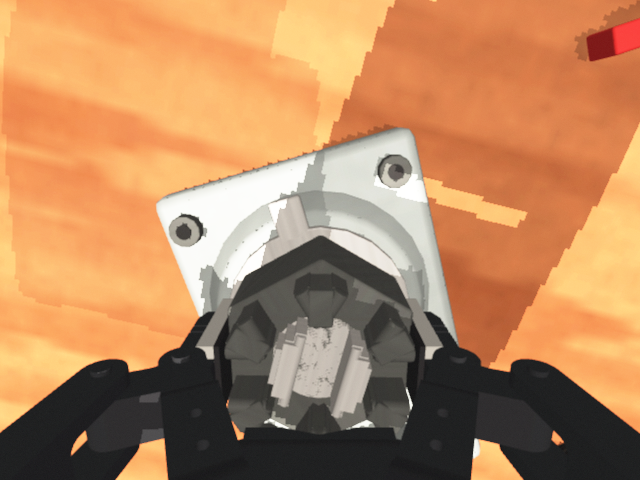

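```bash
cat > st.py <<'E'
from plan import *
s=readout.get_state();print('yaw %.2f'%yaw(s),s['eef_pos'].round(4),s['contact_force'].round(1),'Tz',s['wrist_torque'].round(3),'op %.3f'%s['opening'],'t',s['time'],'j6 %.2f'%s['qpos'][5])
E
python3 -m crank '0 0 0 0 0 0.15; 0 0 0 0 0 0.15; 0 0 0 0 0 0.15; 0 0 0 0 0 0.15' >/dev/null; python3 st.py
python3 -m crank '0 0 0 0 0 0.15; 0 0 0 0 0 0.15; 0 0 0 0 0 0.15' >/dev/null; python3 st.py
```

```text
yaw 69.45 [0.5569 0.0498 0.0346] [-2.3  0.9  4.9] Tz [0.117 0.438 0.078] op 0.667 t 5.95 j6 -1.31
yaw 43.66 [0.5569 0.05   0.0346] [-1.8  1.4  5.2] Tz [0.255 0.391 0.111] op 0.669 t 6.325 j6 -0.86
```

```bash
for i in 1; do python3 -m crank '0 0 0 0 0 0.12; 0 0 0 0 0 0.12' >/dev/null; python3 st.py
python3 -m crank '0 0 0 0 0 0.12; 0 0 0 0 0 0.12' >/dev/null; python3 st.py;  done
```

```text
yaw 29.97 [0.5571 0.05   0.0347] [-0.6  1.6  4.4] Tz [0.305 0.345 0.068] op 0.668 t 6.575 j6 -0.62
yaw 16.21 [0.5572 0.0501 0.0347] [-0.9  2.5  4.2] Tz [0.245 0.238 0.11 ] op 0.670 t 6.825 j6 -0.38
```

```bash
python3 -m crank '0 0 0 0 0 0.12; 0 0 0 0 0 0.08' >/dev/null; python3 st.py
```

```text
yaw 4.81 [0.5573 0.0501 0.0347] [-1.  2.  3.] Tz [0.323 0.232 0.086] op 0.672 t 7.075 j6 -0.18
```

```bash
python3 -m crank '0 0 0 0 0 0.12; 0 0 0 0 0 0.08' >/dev/null; python3 st.py
```

```text
yaw -6.65 [0.5574 0.0501 0.0347] [-0.4  3.   4.6] Tz [0.317 0.214 0.11 ] op 0.671 t 7.325 j6 0.02
```

```bash
python3 -m crank '0 0 0 0 0 0.1; 0 0 0 0 0 0.08' >/dev/null; python3 st.py
```

```text
yaw -16.96 [0.5575 0.0501 0.0347] [-0.5  1.7  4.1] Tz [0.353 0.159 0.043] op 0.668 t 7.575 j6 0.20
```

```bash
python3 -m crank '0 0 0 0 0 0.1; 0 0 0 0 0 0.08' >/dev/null; python3 st.py
```

```text
yaw -27.28 [0.5576 0.0501 0.0347] [-0.3  1.8  4.3] Tz [0.313 0.12  0.059] op 0.666 t 7.825 j6 0.38
```

```bash
python3 -m crank '0 0 0 0 0 0.1; 0 0 0 0 0 0.08' >/dev/null; python3 st.py
```

```text
yaw -37.51 [0.5576 0.05   0.0347] [-0.1  2.2  4.4] Tz [0.333 0.175 0.283] op 0.668 t 8.075 j6 0.56
```

```bash
python3 -m crank '0 0 0 0 0 0.1; 0 0 0 0 0 0.1; 0 0 0 0 0 0.1; 0 0 0 0 0 0.06; 0 0 0 0 0 0' >/dev/null; python3 st.py
python3 - <<'E'
from ov import *
s,im=snap('wrist','w4.png')
crop(im,200,200,440,440,3.3,'w4c.png')
E
```

```text
yaw -58.06 [0.5577 0.0499 0.0347] [1.9 1.5 2.5] Tz [ 0.308 -0.055 -0.094] op 0.671 t 8.7 j6 0.92
```

View pics/w4c.png

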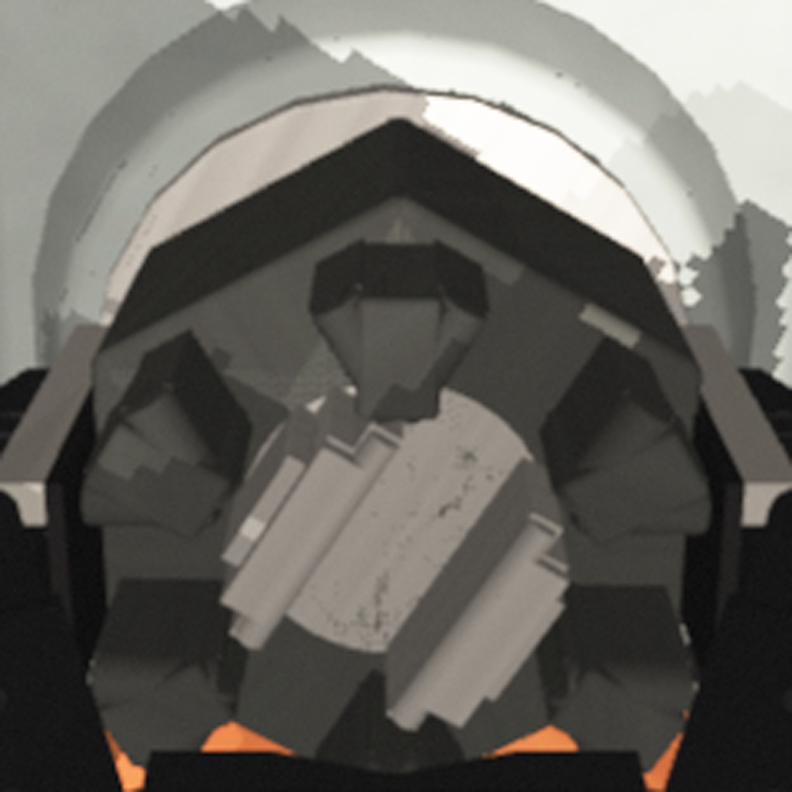

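```bash
python3 -m crank '0 0 0 0 0 0; 0 0 0 0 0 0; 0 0 0 0 0 0; 0 0 0 0 0 0' 1
python3 -m crank '0 0 -30 0 0 0; 0 0 -40 0 0 0; 0 0 -40 0 0 0; 0 0 -40 0 0 0; 0 0 0 0 0 0' >/dev/null
python3 -m crank '0 0 0 0 0 0; 0 0 0 0 0 0; 0 0 0 0 0 0' >/dev/null; python3 st.py
python3 - <<'E'
from ov import *
s,im=snap('wrist','w5.png'); print(s['eef_pos'],yaw(s))
overlay(im,s,.5569,.0492,1,1,'o5.png',(250,160,390,290))
crop(im,250,160,390,290,5.5,'w5c.png')
E
```

```text
time: 9.25
eef_pos: [0.5567, 0.0494, 0.0341]
tcp_rot: [0.874, -0.485, -0.0, 0.0]
contact_force: [-0.3, -1.0, 0.1]
opening: 1.0
yaw -58.04 [0.5561 0.0495 0.1828] [ 0.2 -0.5  0.1] Tz [-0.043  0.032 -0.075] op 1.004 t 10.25 j6 0.92
[0.55605595 0.04954047 0.1827617 ] -58.0405267295032
```

View pics/o5.png

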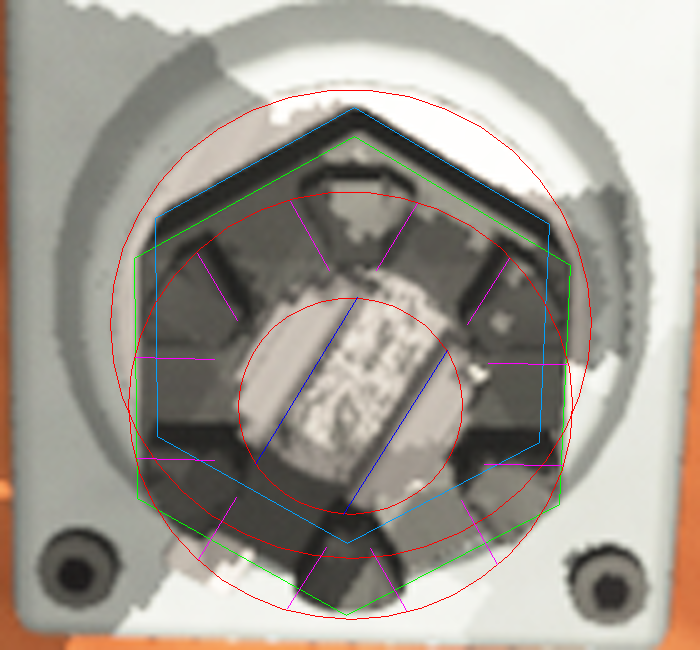

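View pics/w5c.png

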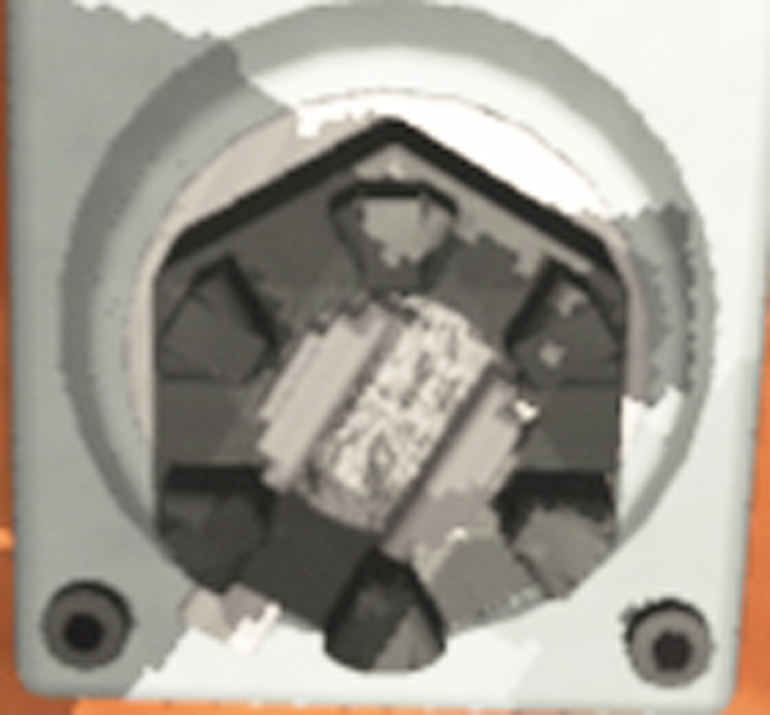

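Run:
```python
from ov import *
im=cv2.cvtColor(cv2.imread('pics/w5.png'),cv2.COLOR_BGR2RGB)
crop(im,285,200,355,270,11,'w5d.png')
```

```text
(no output)
```

View pics/w5d.png

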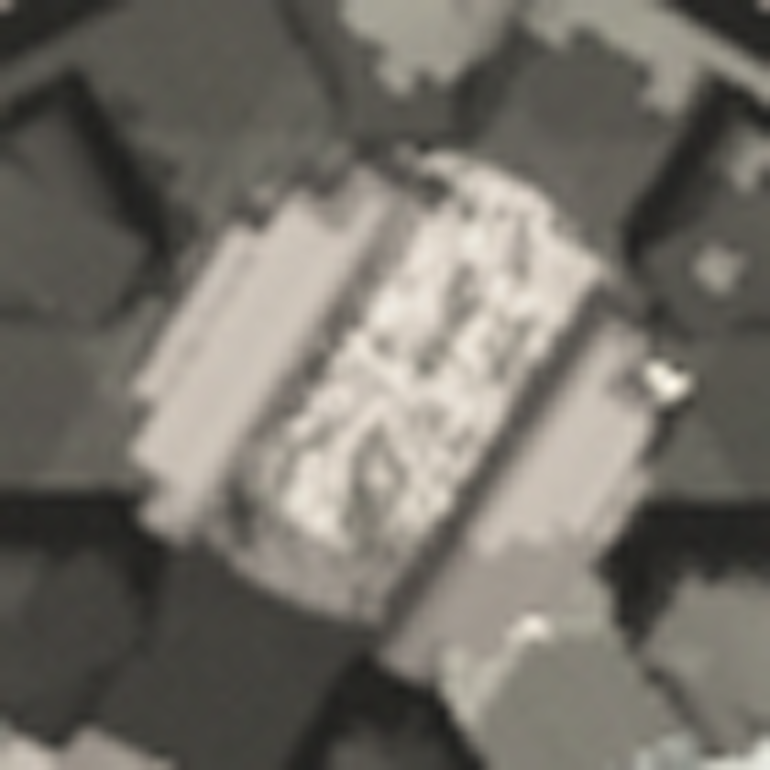

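Run:
```python
from plan import *
s=readout.get_state()
plan(s['eef_pos'],yaw(s),(.494,.227,.15),-47.4,4)
```

```text
-45.9 -10.3 8.3 0 0 -0.046; -45.4 -12.4 8.3 0 0 -0.046; -44.7 -14.5 8.3 0 0 -0.046; -44.0 -16.6 8.3 0 0 -0.046
```

```bash
python3 -m crank '-46 -10 8 0 0 -0.046; -45.5 -12.5 8 0 0 -0.046; -44.5 -14.5 8 0 0 -0.046; -44 -16.5 8 0 0 -0.046; 0 0 0 0 0 0' >/dev/null
python3 -m crank '0 0 0 0 0 0; 0 0 0 0 0 0; 0 0 0 0 0 0; 0 0 0 0 0 0'>/dev/null;  python3 st.py
python3 - <<'E'
from plan import *
s,im=snap('wrist','w6.png')
for t in('key_head','thick_key_head','key_foot'):
  r=optics.recognise('wrist',t); print(t,[(d['p'],(np.array(d['xy'])*[640,480]).round(1)) for d in r])
  for d in r: print(atz('wrist',np.array(d['xy'])*[640,480],.024,s))
E
```

```text
yaw -47.57 [0.4949 0.2263 0.1525] [-1.   0.2  0.2] Tz [ 0.021 -0.074 -0.003] op 0.996 t 11.425 j6 1.07
key_head [(0.71, array([317.9, 357.4])), (0.58, array([323.8, 226.5]))]
[0.42227641 0.16037658 0.024     ]
[0.50134875 0.22690293 0.024     ]
thick_key_head [(0.87, array([109.5, 145.3]))]
[0.44666474 0.36834442 0.024     ]
key_foot [(0.63, array([318.4, 357.8])), (0.22, array([322.4, 225.4]))]
[0.42229457 0.15986089 0.024     ]
[0.50126921 0.22816103 0.024     ]
```

View pics/w6.png

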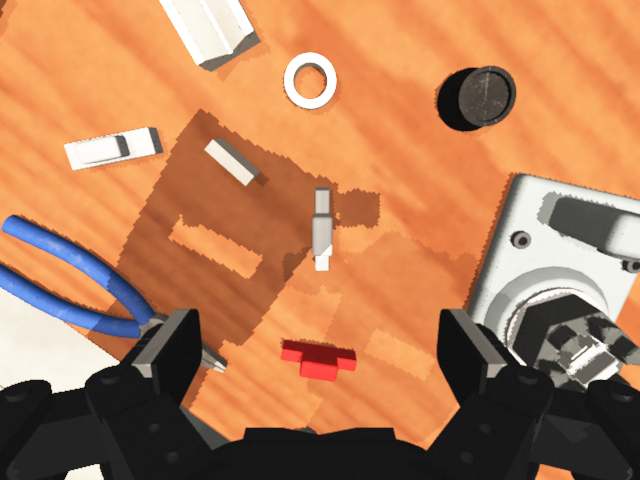

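Run:
```python
from plan import *
im=cv2.cvtColor(cv2.imread('pics/w6.png'),cv2.COLOR_BGR2RGB)
crop(im,272,175,372,285,7,'w6c.png')
```

```text
(no output)
```

View pics/w6c.png

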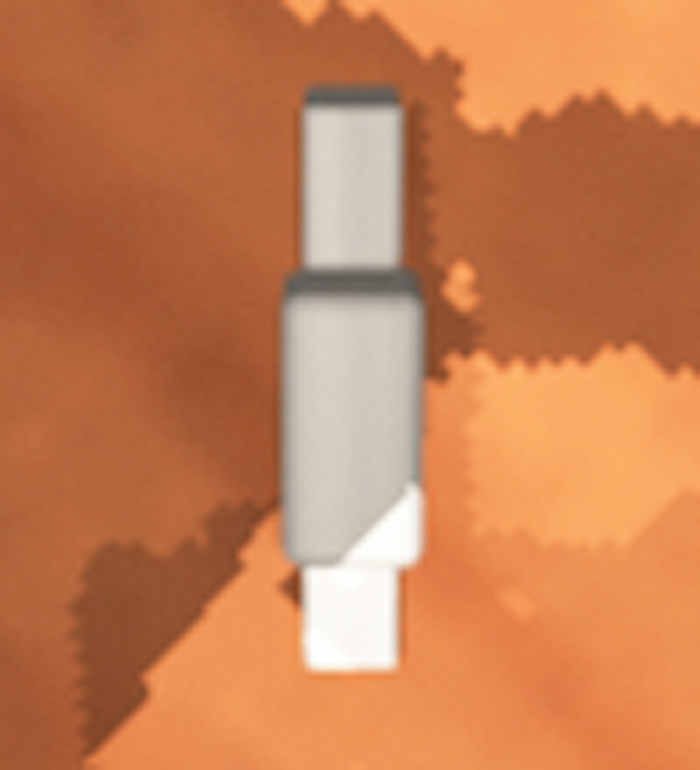

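Run:
```python
from plan import *
s=readout.get_state(); off=np.array([272,175])
w=lambda p,z: atz('wrist',np.array(p)/7+off-.43,z,s)
A,B=w((354,293),.032),w((352,566),.032); print((A+B)/2,np.linalg.norm(A-B),np.degrees(np.arctan2(*(A-B)[[1,0]])))
print(np.linalg.norm(w((283,430),.032)-w((423,430),.032)))
a,b=w((352,103),.016),w((350,670),.016); print((a+b)/2,np.linalg.norm(a-b),np.degrees(np.arctan2(*(a-b)[[1,0]])))
c=(A+B)/2; c=np.array([c[0],c[1],.0185])
print(yaw(s),s['eef_pos'],s['time']); plan(s['eef_pos'],yaw(s),c,np.degrees(np.arctan2(*(a-b)[[1,0]]))-90,4)
```

```text
[0.49657445 0.22503964 0.032     ] 0.027448384180193804 42.15906531423
0.013607873845201858
[0.49626526 0.22487089 0.016     ] 0.05999093222618392 42.35736588267691
-47.514420187468275 [0.49457564 0.22674773 0.15236676] 11.625
0.7 -0.1 33.5 0 0 0.001; 0.7 -0.1 33.5 0 0 0.001; 0.7 -0.1 33.5 0 0 0.001; 0.7 -0.1 33.5 0 0 0.001
```

```bash
python3 -m crank '0.7 0 40 0 0 0; 0.7 0 40 0 0 0; 0.7 0 30 0 0 0; 0.7 0 20 0 0 0; 0 0 3 0 0 0' >/dev/null
python3 -m crank '0 0 0 0 0 0; 0 0 0 0 0 0; 0 0 0 0 0 0' >/dev/null
python3 st.py
```

```text
yaw -47.49 [0.4971 0.2251 0.0204] [ 0.4 -1.1 -0.2] Tz [ 0.029  0.011 -0.024] op 0.999 t 12.625 j6 1.07
```

```bash
python3 -m crank '0 0 2.5 0 0 0; 0 0 0 0 0 0; 0 0 0 0 0 0; 0 0 0 0 0 0; 0 0 0 0 0 0' -1 50 >/dev/null
python3 -m crank '0 0 0 0 0 0; 0 0 0 0 0 0; 0 0 0 0 0 0' 
python3 st.py
python3 - <<'E'
from plan import *
s,im=snap('wrist','w7.png')
s,im=snap('side','s7.png'); crop(im,300,200,450,330,5,'s7c.png')
E
```

```text
time: 13.62
eef_pos: [0.4966, 0.2249, 0.017]
tcp_rot: [0.915, -0.403, 0.0, -0.0]
contact_force: [-0.6, -0.1, 1.6]
opening: 0.144
yaw -47.50 [0.4966 0.2249 0.017 ] [-0.6 -0.1  1.6] Tz [-0.017 -0.061  0.022] op 0.144 t 13.625 j6 1.07
```

View pics/w7.png

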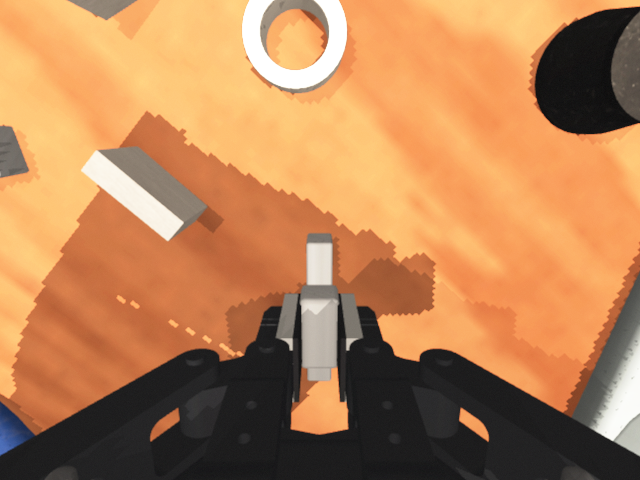

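View pics/s7c.png

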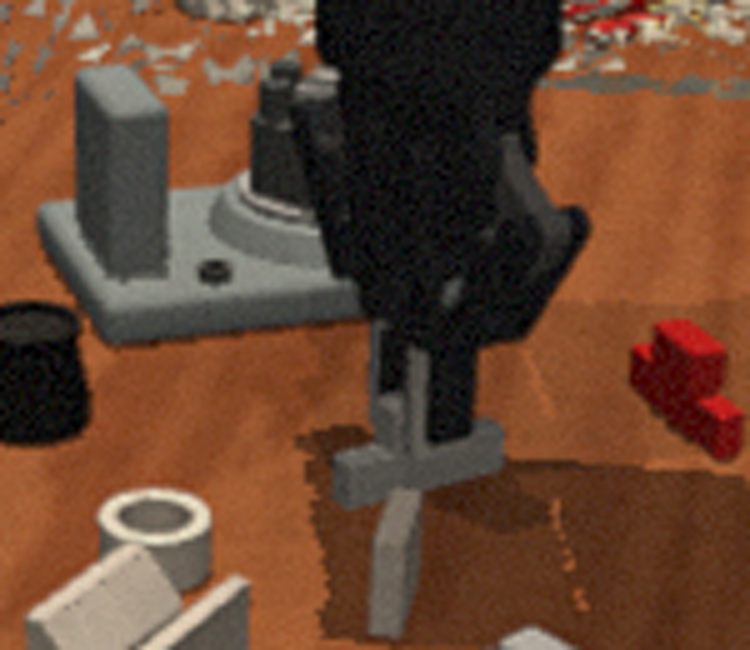

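```bash
python3 -m crank '0 0 -40 0 0 0; 0 0 -50 0 0 0; 0 0 -35 0 0 0' >/dev/null; python3 st.py
python3 - <<'E'
from plan import *
s=readout.get_state()
plan(s['eef_pos'],yaw(s),(.5573,.0498,.13),-88.6,6)
E
```

```text
yaw -47.50 [0.4964 0.2249 0.1434] [-0.  -0.1 -1.8] Tz [-0.04  -0.049 -0.001] op 0.149 t 14.1 j6 1.07
28.4 12.2 2.2 0 0 0.120; 29.6 8.8 2.2 0 0 0.120; 30.5 5.2 2.2 0 0 0.120; 30.9 1.5 2.2 0 0 0.120; 30.8 -2.2 2.2 0 0 0.120
30.3 -5.9 2.2 0 0 0.120
```

```bash
python3 -m crank '28 12 1 0 0 0.12; 29.5 9 1 0 0 0.12; 30.5 5 1 0 0 0.12; 31 1.5 1 0 0 0.12; 31 -2 1 0 0 0.12' >/dev/null
python3 -m crank '30 -6 1 0 0 0.12; 0 0 0 0 0 0; 0 0 0 0 0 0; 0 0 0 0 0 0; 0 0 0 0 0 0' >/dev/null;  python3 -m crank '0 0 0 0 0 0; 0 0 0 0 0 0'>/dev/null; python3 st.py
python3 - <<'E'
from plan import *
s,im=snap('wrist','w8.png')
plan(s['eef_pos'],yaw(s),(.5573,.0498,.12),-88.6,1)
E
```

```text
yaw -88.72 [0.5569 0.0503 0.1359] [ 1.1 -0.3 -1.5] Tz [-0.004  0.003 -0.036] op 0.148 t 15.6 j6 1.46
0.6 -0.4 15.9 0 0 -0.002
```

View pics/w8.png

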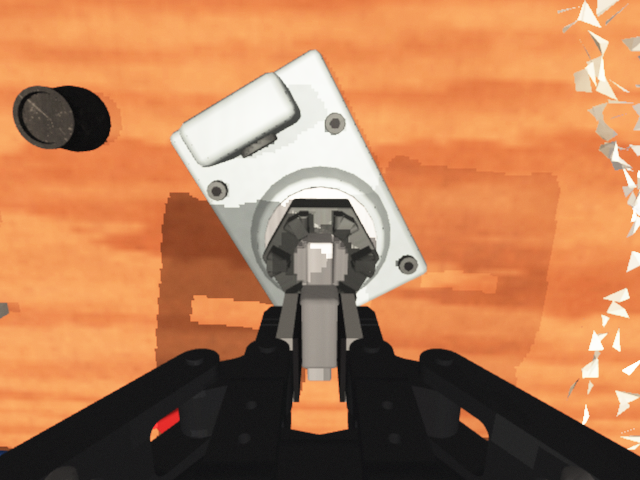

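```bash
python3 -m crank '0.6 -0.4 18 0 0 0; 0 0 14 0 0 0; 0 0 0 0 0 0; 0 0 0 0 0 0; 0 0 0 0 0 0' >/dev/null; python3 -m crank '0 0 0 0 0 0; 0 0 0 0 0 0'>/dev/null; python3 st.py
python3 - <<'E'
from plan import *
s,im=snap('wrist','w9.png'); crop(im,230,180,410,400,2.7,'w9c.png')
s,im=snap('side','s9.png'); crop(im,300,170,430,280,6,'s9c.png')
E
```

```text
yaw -88.75 [0.5575 0.0495 0.1042] [ 0.2 -1.1 -1.5] Tz [-0.011 -0.004 -0.003] op 0.149 t 16.525 j6 1.46
```

View pics/w9c.png

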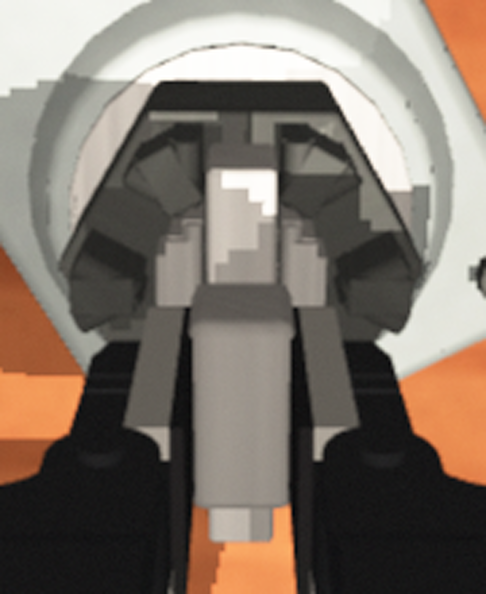

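View pics/s9c.png

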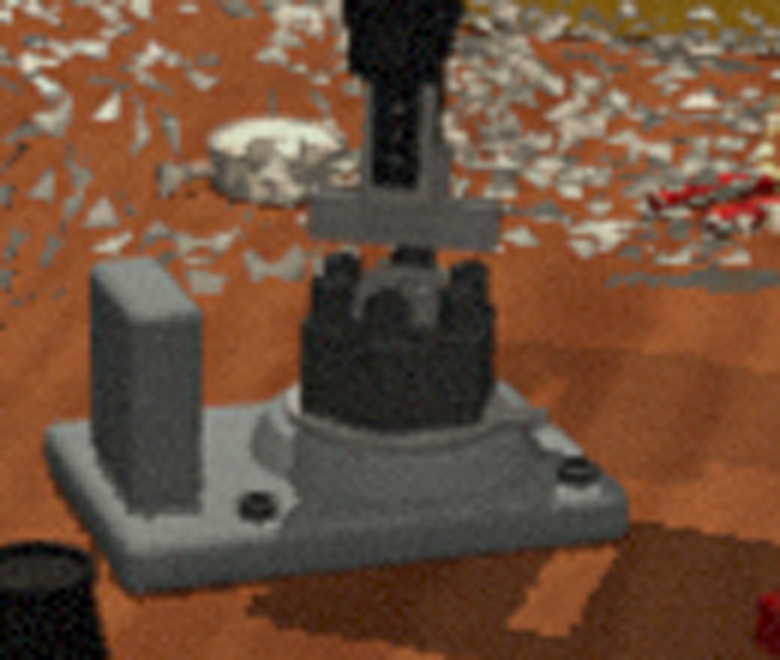

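```bash
python3 -m crank '0 0 6 0 0 0; 0 0 4 0 0 0; 0 0 3 0 0 0; 0 0 0 0 0 0' >/dev/null; python3 st.py
python3 -m crank '0 0 3 0 0 0; 0 0 2 0 0 0; 0 0 0 0 0 0' >/dev/null; python3 st.py
```

```text
yaw -88.75 [0.557  0.0496 0.0903] [-0.8 -0.4 -1.1] Tz [0.015 0.004 0.017] op 0.149 t 17.125 j6 1.46
yaw -88.75 [0.5572 0.0496 0.0856] [ 0.2  0.2 -0.9] Tz [-0.005 -0.023 -0.033] op 0.148 t 17.5 j6 1.46
```

```bash
python3 -m crank '0 0 2 0 0 0; 0 0 1.5 0 0 0; 0 0 0 0 0 0; 0 0 0 0 0 0' >/dev/null; python3 st.py
python3 -m crank '0 0 0.7 0 0 0; 0 0 0 0 0 0; 0 0 0 0 0 0' >/dev/null; python3 st.py
```

```text
yaw -88.75 [0.5574 0.0495 0.0824] [-0.3 -0.6 -0.8] Tz [-0.024  0.04  -0.025] op 0.150 t 18.0 j6 1.46
yaw -88.75 [0.5573 0.0495 0.0816] [ 0.6 -0.2 -1.4] Tz [-0.052  0.002 -0.005] op 0.145 t 18.375 j6 1.46
```

```bash
python3 -m crank '0 0 0.6 0 0 0; 0 0 0 0 0 0' >/dev/null; python3 st.py
python3 -m crank '0 0 0.4 0 0 0; 0 0 0 0 0 0' >/dev/null; python3 st.py
```

```text
yaw -88.75 [0.5573 0.0496 0.081 ] [ 0.6  0.3 -1.9] Tz [-0.014 -0.015  0.016] op 0.144 t 18.625 j6 1.46
yaw -88.75 [0.5574 0.0495 0.081 ] [-1.1  0.7  1.6] Tz [ 0.053  0.297 -0.013] op 0.148 t 18.875 j6 1.46
```

```bash
python3 -m crank '0 0 0 0 0 0; 0 0 0 0 0 0; 0 0 0 0 0 0' 0 >/dev/null; python3 st.py
python3 -m crank '0 0 -20 0 0 0; 0 0 -40 0 0 0; 0 0 -45 0 0 0; 0 0 0 0 0 0; 0 0 0 0 0 0' >/dev/null;python3 -m crank '0 0 0 0 0 0; 0 0 0 0 0 0; 0 0 0 0 0 0' >/dev/null; python3 st.py
python3 - <<'E'
from plan import *
s,im=snap('wrist','w10.png'); crop(im,240,150,400,300,4,'w10c.png')
s,im=snap('side','s10.png'); crop(im,300,170,430,280,6,'s10c.png')
s,im=snap('top','t10.png'); crop(im,180,180,430,360,3.2,'t10c.png')
E
```

```text
yaw -88.76 [0.5574 0.0495 0.0806] [1.  0.5 0.7] Tz [ 0.008 -0.012 -0.06 ] op 0.499 t 19.25 j6 1.46
yaw -88.75 [0.557  0.0496 0.1848] [-0.1 -0.4 -0.4] Tz [ 0.008  0.009 -0.033] op 0.502 t 20.25 j6 1.46
```

View pics/w10c.png

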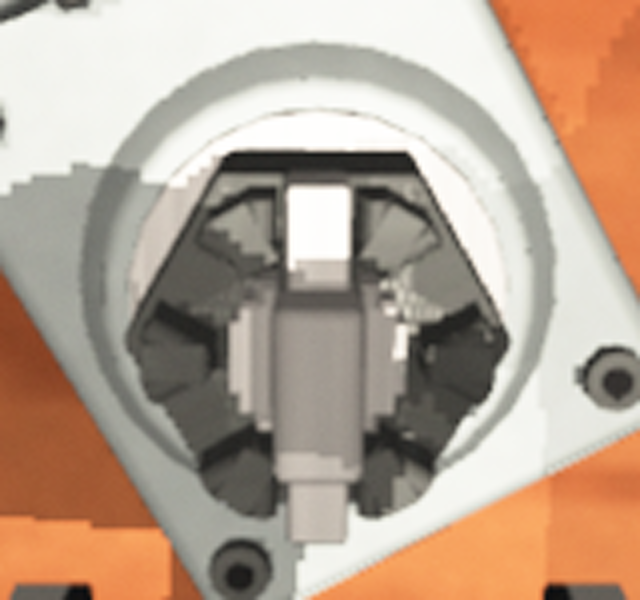

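View pics/s10c.png

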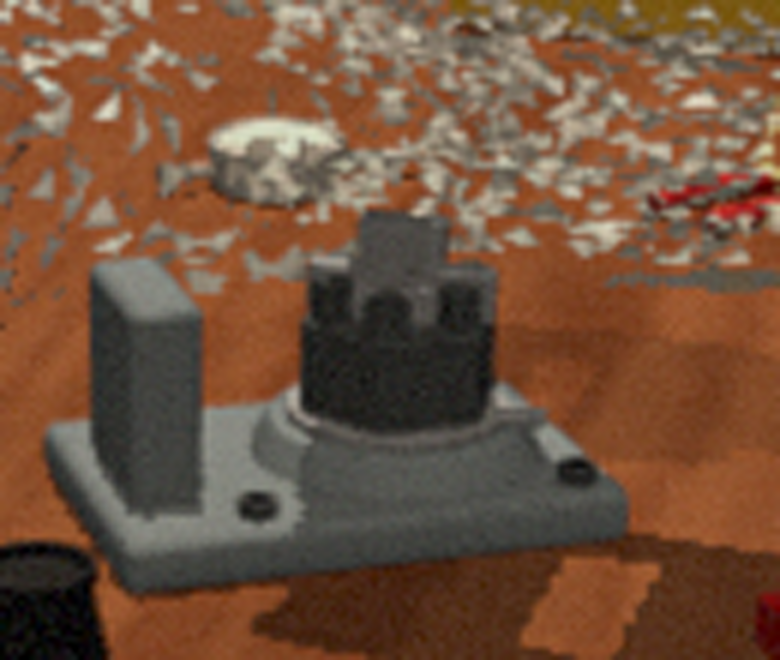

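View pics/t10c.png

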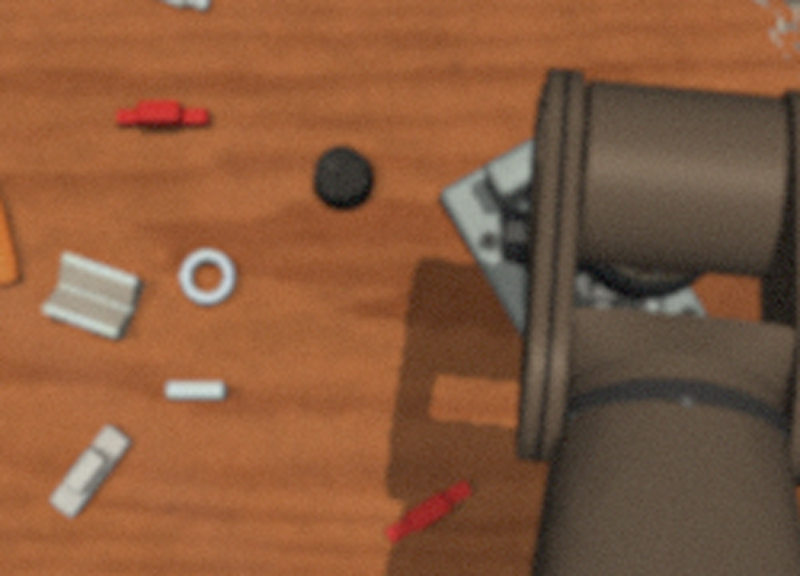

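Run:
```python
from ov import *
s=readout.get_state(); im=cv2.cvtColor(cv2.imread('pics/w10.png'),cv2.COLOR_BGR2RGB)
w=lambda p,z: atz('wrist',np.array(p)/4+np.array([240,150])-.4,z,s)
a,b=w((320,185),.080),w((319,543),.080); print('blade',(a+b)/2,np.linalg.norm(a-b),np.degrees(np.arctan2(*(a-b)[[1,0]])))
a,b=w((319,306),.096),w((317,481),.096); print('head',(a+b)/2,np.linalg.norm(a-b))
a,b=w((130,335),.064),w((508,345),.064); print('nut corners mid',(a+b)/2,np.linalg.norm(a-b))
a,b=w((222,168),.064),w((412,168),.064); print('flat edge mid',(a+b)/2, 'expected axis x', (a+b)[0]/2-.029)
```

```text
blade [0.55796881 0.04898585 0.08      ] 0.05985131260124314 1.0737133210260157
head [0.55851722 0.04923734 0.096     ] 0.027638762564460413
nut corners mid [0.55873019 0.04904492 0.064     ] 0.06450435128537557
flat edge mid [0.58813424 0.05003127 0.064     ] expected axis x 0.5591342411472527
```

```bash
python3 -c "
from plant import ctrl; print(ctrl.sign_off())"
```

```text
the job is handed in; nothing more can be done
None
```

The nut is seated and lined up, and the thin key lies home in the lined-up slots. I handed the job in at about 20.4 s of the 59 s allowed; no verdict was reported.

- **Nut:** I gripped it on its flats and turned it clockwise by about 162° in all. The turning torque rose from about 0.08 to 0.28 N m, which marks the seat, after somewhere between 131° and 142°. I then turned on 0.36 to 0.54 rad to the first line-up. The washer tab moved round by about 0.56 rad (a rough image reading), in keeping with this.
- **Alignment:** After the turn the nut slots stood within about 1° of the spindle slot. I left that small offset, since about 3.5° is allowed.
- **Thin key:** I told it from the thick key by its blade-to-head width ratio, and from the two red look-alikes by colour. It went into the slots without side force and touched the floor at the expected height.
- **After release:** Measured at the height it should have when fully home, the blade came out 59.9 mm long (60 mm expected), lying at a yaw of 1.1°. Its centre was within about 1 mm of the nut axis. The side picture shows the blade about level with the tooth tops.
- **Other things:** The thick key, loupe, ring, gauge block, vee block and red keys look unmoved in the last top picture.

Two things disagreed along the way. An early nut position was about 3 mm out because the arm had not settled, so I took it again before gripping. The last estimates of the nut axis also differed from each other by about 1 to 2 mm.

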